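# Tuck the flashing under the nest-box roof shingle

## Robot

A 7-joint arm with a two-finger parallel gripper is mounted at the origin on the work surface. World frame = base frame: x ahead of the robot, y to its left, z up, the work surface at z = 0. Lengths are in m, angles in rad, forces in N, time in s.
With the tool pointing down it reaches from about 0.4 to 0.875 m from the base axis. Payload 6.5 kg.
Tool frame: the origin (TCP) lies midway between the tips of the shut fingers; the grasp point (between the pads) lies 19 mm behind it; z points along the fingers, y is the direction in which the jaws open and shut (so a half turn about z gives the same grasp; the last joint's range is limited). The gripper opens to 85 mm and grips with 20 to 120 N. Pads are 22 mm wide; open, the fingers measure 114 mm over their backs; the gripper's body (76 mm by 85 mm) begins 54 mm behind the grasp point. The pads swing forward as they close: fully open they stand 13 mm farther back than shut.
Start: joints at [-1.347, 0.536, -0.004, 1.538, 0.003, 1.067, -0.071], TCP at [0.186, 0.623, 0.231] pointing down, gripper open.
Joint ranges: [-2.7, 2.7], [-0.37, 2.16], [-1.27, 1.26], [0.24, 2.4], [-1.31, 4.45], [0.19, 1.91], [-2.76, 2.76]. Speed limits (rad/s): [2.39, 2.39, 3.14, 3.14, 3.14, 3.14, 3.14].

## Interface

Orientations are given as [roll, pitch, yaw] about the fixed x, y, z axes, in that order (R = Rz(yaw) Ry(pitch) Rx(roll)).
In Python, from plant import * gives the robot as it stands.
- The arm moves only by the shell command python3 -m inch 'ROWS' [OPENING] [FORCE]. ROWS is JSON, a list of rows, each a list of 6 numbers: the shift along the tool's x, y, z in mm, then the turn, a rotation vector about the tool's x, y, z in rad. In form: [[x, y, z, rx, ry, rz], ...]. A call has 1 to 12 rows; each row is the pose to reach, as a shift and turn from the pose measured when the call began, along the tool's axes at that moment; what a row does not reach only later rows make up. A row lasts 1/10 s, in which the tool goes at most 50 mm and 8.59 degrees, less where a joint would pass 70% of its speed; a pose out of reach is approached as far as the arm can. A call with a gripper value outside its range is refused whole. OPENING is the gripper's target within -1 to 1 (shut at 1, half-way at 0, fully open at -1), set as the call begins (- or left out, the last holds). The fingers move at their own pace and stop on an object; FORCE is the grip in N (left out, the last holds). Time passes only in rows, so rows that repeat a pose let the fingers close. It gives the time, the measured TCP pose, the force and the opening at its end, in the units of the state.
- observe(): the state, without advancing time (a new reading comes with each control period).
- read_camera(name): name is "side" or "top" or "wrist"; returns the picture (420x560x3 uint8, blue, green, red); there is no depth.
- get_calibration(name): a dict with "mtx" (3x3 intrinsics, pixels), "pose" (4x4, takes a point from camera to world coordinates). Camera axes: x right, y up, looking along -z (the intrinsics and any distortion apply to the point x, -y, -z); pixel columns grow to the right and rows downward; lengths in m; the calibration is good to about 2 mm. A picture is of the moment at which its call begins: read the wrist's pose just before it. get_calibration takes no time and is no camera call; for the wrist camera it gives the pose at the moment of the call.
- finish_job(): hands the job in, once; it reports no verdict.
The state is a dict: "t": time; "joints": joint angles; "qd": joint speeds; "tau": joint torques, N m; "tcp_pos": TCP position; "eef_rot": TCP orientation; "force": force on the tool from outside, world axes, zero at the start; "wrist_torque": the same for the moment, N m; "gripper_width": opening from 0.0 (shut) to 1.0 (fully open).
Only numpy, scipy, OpenCV 4.12 (cv2) and the standard library are available. Lean on these libraries where they do the work, as an engineer would, in place of code of your own. Each camera call takes 0.05 s, during which the arm holds its last target.

## Task

First turn the vacuum selector knob to its three-dot mark so that the nest-box roof is held fast. Then pick up the aluminium flashing strip by its upstand, slide the whole of its long flat edge at least 25 mm under the overhanging shingle without lifting the shingle, and press the strip down flat on the roof board. Finish while still holding the strip and pressing it down firmly (more than 5 N); leave everything else on the bench as it is.

Things in the scene. Friction and masses are not known exactly. Their poses are not given: they have to be found in the camera images.
- valve: Grey vacuum valve box, fixed to the bench, 120 x 120 x 60 mm (a 33 mm long brass and steel hose stub sticks out of its +x face). Origin: centre of its underside on the bench, z up. The black selector knob stands on the middle of its top. Four groups of small white dots around the knob, 32 to 52 mm from its axis, mark the positions: one, two, three, four dots, at the directions +0.75, +0.25, -0.25 and -0.75 rad from the box's +x axis (counter-clockwise from above positive).
- selector (a joint): Knob angle in rad, growing clockwise seen from above. The detents are at 0 (one dot), 0.5 (two dots), 1.0 (three dots) and 1.5 (four dots); end stops at -0.05 and 1.55. At value q the pointer is at 0.75 - q from the box's +x axis. Within about 0.15 rad of a mark the detent pulls the knob into it; it takes less than 0.1 N m. It starts at (or close to) one dot or two dots.
- selector_grip (a point): Point on the knob's axis, 82.5 mm above the bench, at a height for gripping. The knob is a black bar grip 43 mm long, 12 mm wide, whose top is 92.5 mm above the bench, on a 44 mm disc whose top is 67.5 mm above the bench. The point's x axis is the pointer direction, along the bar (it turns with the knob); a white line on the top of the bar runs towards the pointing end.
- flashing: Loose L-shaped aluminium flashing strip of about 110 to 230 g. Flat leg 80 mm (x) by 140 mm (y), 3 mm thick, lying flat on the bench at the start; along its whole -x edge stands the upstand, 8 mm thick, its top 45 mm above the underside (its mid-plane at x = -36 mm). Origin: centre of the leg's underside; the edge to be tucked is the long edge at x = +40 mm. Axes: x towards the edge to tuck, z up.
- edge_left (a point): Lower corner of the flashing's tuck edge, at (40, 70, 0) mm in the flashing's frame.
- edge_right (a point): Lower corner of the flashing's tuck edge, at (40, -70, 0) mm in the flashing's frame.
- board: Plywood roof board, level, on two black vacuum pods, fixed. Origin on the bench straight below the middle of the shingle's free edge; x points in under the shingle, away from the robot. The board's top face is 45 mm above the bench; it is 230 mm wide (y) and reaches from x = -130 to x = +140 mm. Between x = -130 and 0 mm it is bare.
- lap (a point): Point on the board's top face straight below the middle of the shingle's free edge; axes as board.
- shingle_edge (a point): Middle of the lower edge of the shingle's free end, 7 mm above the board's top face. The shingle is a level wooden plate 200 mm wide (y), 6 mm thick, 110 mm deep; it overhangs the board from x = 0 to x = 50 mm (board frame) with a gap of 7 mm below it; at x = 50 mm a fixed backing shingle closes the gap.
- shingle (a joint): Lift of the shingle in rad about its far edge, 110 mm behind its free edge: 0 is down (at rest), positive lifts the free edge (0.01 rad is 1.1 mm). About 2 N at the free edge lifts it.
- glue: Bystander: white glue bottle, 170 mm tall, standing.
- jar: Bystander: jar, 90 mm tall, standing.
- screwdriver: Bystander: screwdriver lying near the robot.
- offcut: Bystander: wooden offcut 50 x 110 x 22 mm lying near the robot.
- mallet: Bystander: wooden mallet lying at the left.
- brush: Bystander: brush lying at the right.
- spare: Bystander: spare shingle 110 x 100 x 7 mm lying at the left.
Things that resemble listed ones, but are neither listed nor needed, are in the scene too. What is shaped like the flashing but red or turquoise is not meant.

How it is judged:
On the way, in this order (a step that is already met when the one before it is completed fails the run):
1. the selector knob stands at the three-dot mark (within 0.13 rad) (value of joint selector between 0.87 and 1.13 rad and distance of flashing from where it was at the start of the episode below 0.03 m), for 0.3 s.
2. the flashing is off the bench, in the fingers (height (world z) of flashing above 0.02 m and contact force between the fingers and flashing above 3 N), for 0.2 s.
3. the whole tuck edge is at least 25 mm under the shingle, which is down (x of each of edge_left, edge_right in the frame of lap above 0.025 m and y of edge_left in the frame of lap between -0.102 and 0.102 m and z of edge_left in the frame of lap between -0.004 and 0.003 m and y of edge_right in the frame of lap between -0.102 and 0.102 m and z of edge_right in the frame of lap between -0.004 and 0.003 m and value of joint shingle below 0.02 rad), for 0.2 s.
At the end, for the whole second after the job is handed in: Knob within 0.13 rad of three dots; both tuck corners at least 25 mm in under the shingle and within its width (+2 mm); flashing flat on the board (3 mm, 0.05 rad), pressed on it with over 5 N, at rest, held by the fingers (over 3 N); shingle down (under 0.02 rad) (all of step 3 and value of joint selector between 0.87 and 1.13 rad and z of flashing in the frame of lap below 0.003 m and angle between flashing's own z axis and vertical below 0.05 rad and contact force between flashing and board above 5 N and contact force between the fingers and flashing above 3 N and linear speed of flashing below 0.02 m/s); the arm keeps its last pose, push and grip.
It fails at once if the shingle is lifted by more than about 5 mm at its free edge (0.045 rad) (value of joint shingle above 0.045 rad).
It fails at once if a bystander is moved by more than 30 mm (distance of any of glue, jar, screwdriver, offcut, mallet, brush, spare from where it was at the start of the episode above 0.03 m).
It also fails if it takes over 58 s, if anything falls off the work surface, if the arm or the gripper's body presses on something with over 40 N, if the wrist force passes 120 N, or if a joint passes its speed limit or range.

## Working session

There is one attempt and no reset: what is moved stays moved. The work goes in short steps, Python scripts to look and compute and a shell command to move; the robot and the scene stay as the last step left them, time stands still between calls to the robot, and variables do not carry over. Pictures are saved under pics/ and viewed, and the job is handed in when it is done.

```bash
ls; mkdir -p pics; python3 - <<'E'
from plant import *
import cv2
s=observe();print(s)
for n in("top","side","wrist"):
    c=get_calibration(n);print(n,c)
    cv2.imwrite(f"pics/{n}0.png",read_camera(n))
E
```

```text
pics
{'t': 0.0, 'joints': array([-1.34717263,  0.53721171, -0.00444663,  1.5388107 ,  0.00259494,
        1.06732787, -0.07116712]), 'qd': array([ 0.0006138 ,  0.00103845, -0.00323146,  0.00057701,  0.00068128,
        0.00153657,  0.00193814]), 'tau': array([-1.42031513e-04, -5.83407640e+01,  1.04867969e+00, -2.59110779e+01,
        1.23381754e-02,  9.39521851e-03,  1.91929996e-05]), 'tcp_pos': array([0.18559397, 0.62229968, 0.23040786]), 'eef_rot': array([-3.13984491e+00,  1.19804919e-04,  2.85187818e+00]), 'force': array([-0.96881716, -1.04076217,  0.29405815]), 'wrist_torque': array([0.01225952, 0.00292089, 0.02041563]), 'gripper_width': 0.9944161105575955}
top {'mtx': array([[529.08851263,   0.        , 279.13938996],
       [  0.        , 529.08851263, 206.44229276],
       [  0.        ,   0.        ,   1.        ]]), 'pose': array([[ 0.02653548,  0.98849625, -0.14889939,  0.2558345 ],
       [-0.99963095,  0.02710563,  0.00180074,  0.02488313],
       [ 0.00581604,  0.14879666,  0.98885071,  1.42561219],
       [ 0.        ,  0.        ,  0.        ,  1.        ]])}
side {'mtx': array([[433.72681613,   0.        , 286.34038386],
       [  0.        , 433.72681613, 213.5484127 ],
       [  0.        ,   0.        ,   1.        ]]), 'pose': array([[ 0.91548491,  0.29359552, -0.27511644,  0.03233865],
       [-0.40231859,  0.6768238 , -0.61648138, -0.91684335],
       [ 0.00520918,  0.67506386,  0.73774091,  1.1640902 ],
       [ 0.        ,  0.        ,  0.        ,  1.        ]])}
wrist {'mtx': array([[290.40638813,   0.        , 278.59015891],
       [  0.        , 290.40638813, 215.82901067],
       [  0.        ,   0.        ,   1.        ]]), 'pose': array([[ 0.28482923, -0.91673905, -0.28011039,  0.11497994],
       [ 0.95857534,  0.27167286,  0.08559896,  0.64381685],
       [-0.00237352, -0.292888  ,  0.95614381,  0.37271399],
       [ 0.        ,  0.        ,  0.        ,  1.        ]])}
```

View pics/top0.png

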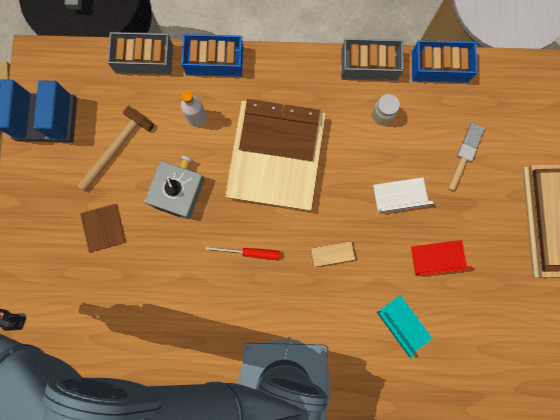

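View pics/side0.png

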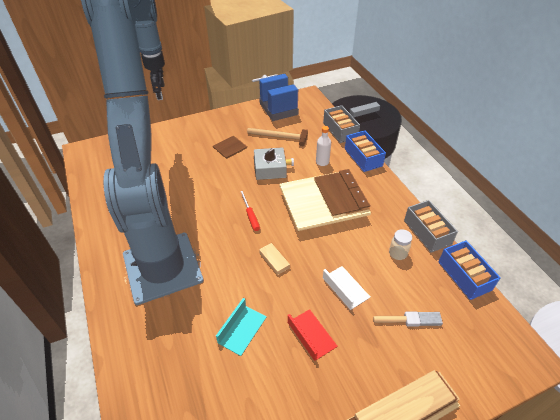

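View pics/wrist0.png

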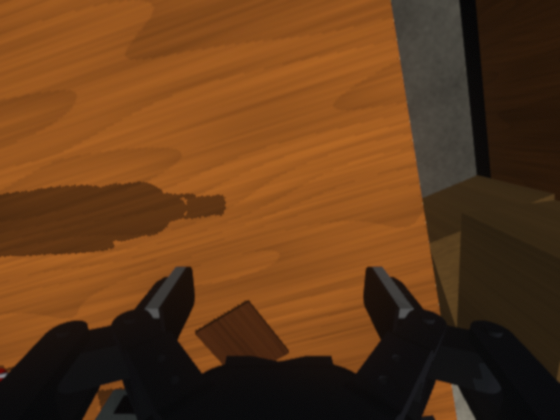

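The top view shows the valve box at (175,190) and the board at (277,155). Three things are shaped like the flashing: white-silver at (403,195), red at (440,257) and turquoise at (405,325). The silver one fits, since red and turquoise are excluded. I'll confirm it and the knob in one enlarged crop.

```bash
python3 - <<'E'
import cv2,numpy as np
t=cv2.imread("pics/top0.png")
a=cv2.resize(t[150:230,135:215],(400,400),interpolation=cv2.INTER_CUBIC)
b=cv2.resize(t[165:225,365:440],(400,320),interpolation=cv2.INTER_CUBIC);b=cv2.copyMakeBorder(b,0,80,0,0,cv2.BORDER_CONSTANT)
cv2.imwrite("pics/crop1.png",np.hstack([a,b]))
b=cv2.resize(t[90:215,220:335],None,fx=4.6,fy=4.6,interpolation=cv2.INTER_CUBIC)
cv2.imwrite("pics/crop2.png",b)
E
```

```text
(no output)
```

View pics/crop1.png

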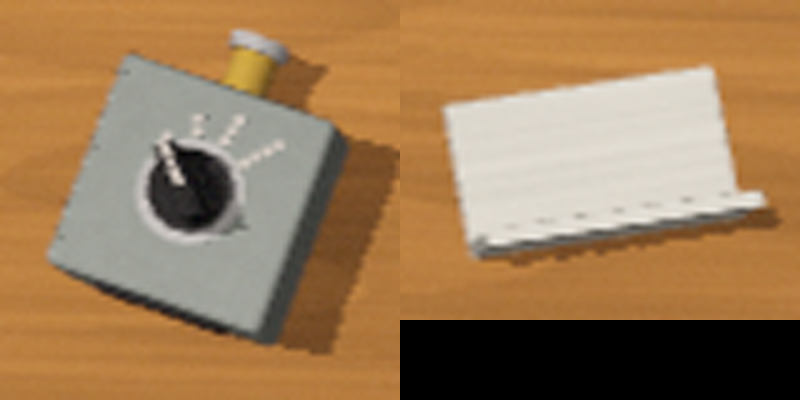

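View pics/crop2.png

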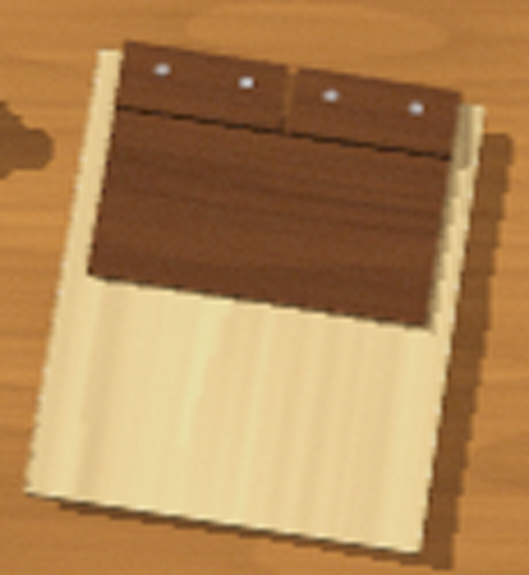

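The silver strip is the flashing: its upstand is on the lower (robot) side and the flat leg points up the picture. The white line on the knob points up-left, at the one-dot mark. The dot groups to its right are two, three and four. Next I'll measure.

```bash
cat > h.py <<'E'
from plant import *
import numpy as np,cv2
def ray(c,uv,z):
    K=c["mtx"];P=c["pose"];d=np.array([(uv[0]-K[0,2])/K[0,0],-(uv[1]-K[1,2])/K[1,1],-1])
    d=P[:3,:3]@d;o=P[:3,3];return (o+d*(z-o[2])/d[2])
def proj(c,p):
    K=c["mtx"];P=c["pose"];q=P[:3,:3].T@(np.asarray(p)-P[:3,3]);return np.array([K[0,0]*q[0]/-q[2]+K[0,2],K[1,1]*-q[1]/-q[2]+K[1,2]])
E
python3 - <<'E'
from h import *
c=get_calibration("top");t=cv2.imread("pics/top0.png");hsv=cv2.cvtColor(t,cv2.COLOR_BGR2HSV)
def quad(mask,roi):
    m=np.zeros_like(mask);x0,y0,x1,y1=roi;m[y0:y1,x0:x1]=mask[y0:y1,x0:x1]
    m=cv2.morphologyEx(m,cv2.MORPH_CLOSE,np.ones((3,3)))
    cs,_=cv2.findContours(m,cv2.RETR_EXTERNAL,cv2.CHAIN_APPROX_NONE);k=max(cs,key=cv2.contourArea)
    r=cv2.minAreaRect(k);return cv2.contourArea(k),r,cv2.approxPolyDP(k,4,True)[:,0]
white=((hsv[...,1]<45)&(hsv[...,2]>170)).astype(np.uint8)*255
print("flash",quad(white,(365,165,445,225)))
gray=((hsv[...,1]<60)&(hsv[...,2]>120)&(hsv[...,2]<230)).astype(np.uint8)*255
print("valve",quad(gray,(140,150,210,225)))
pale=((hsv[...,1]<130)&(hsv[...,2]>180)).astype(np.uint8)*255
print("board",quad(pale,(222,90,335,215)))
dark=((hsv[...,2]<125)).astype(np.uint8)*255
print("shingle",quad(dark,(236,112,322,165)))
for n,(u,v) in dict(knob=(135+190/5,150+187/5)).items():print(n,ray(c,(u,v),.08))
for s,p in dict(vTL=(160,161),vTR=(202,174.5),vBR=(187.5,216),vBL=(144.5,201.5)).items():print(s,ray(c,p,.06).round(4))
for s,p in dict(L=(220+88/4.6,90+272/4.6),R=(220+432/4.6,90+328/4.6)).items():print(s,ray(c,p,.058).round(4))
for s,p in dict(BL=(220+28/4.6,90+488/4.6),BR=(220+420/4.6,90+551/4.6),TL=(220+100/4.6,90+48/4.6),TR=(220+483/4.6,90+106/4.6)).items():print(s,ray(c,p,.045).round(4))
for s,p in dict(fTL=(365+445/5.33-75,165+105/5.33),fTR=(365+712/5.33-75,165+67/5.33)).items():print(s,ray(c,p,.003).round(4))
for s,p in dict(uL=(365+480/5.33-75,165+240/5.33),uR=(365+765/5.33-75,165+200/5.33)).items():print(s,ray(c,p,.045).round(4))
E
```

```text
flash (1305.0, ((402.6235046386719, 193.8335418701172), (26.964954376220703, 56.018218994140625), 81.57302856445312), array([[423, 178],
       [373, 185],
       [378, 210],
       [432, 203]], dtype=int32))
valve (1884.5, ((172.56561279296875, 187.91629028320312), (44.59820556640625, 45.06907272338867), 19.653823852539062), array([[160, 161],
       [145, 202],
       [186, 215],
       [200, 174]], dtype=int32))
board (4396.5, ((275.1288146972656, 154.943603515625), (86.86434936523438, 97.61445617675781), 8.637131690979004), array([[241, 101],
       [225, 196],
       [310, 209],
       [325, 114],
       [313, 162],
       [243, 152],
       [238, 145],
       [246, 102]], dtype=int32))
shingle (3117.0, ((278.9731140136719, 130.84596252441406), (73.9724349975586, 49.15013885498047), 8.530765533447266), array([[245, 112],
       [239, 149],
       [312, 160],
       [319, 112]], dtype=int32))
knob [0.5006599  0.29779965 0.08      ]
vTL [0.5742 0.3401 0.06  ]
vTR [0.5409 0.2276 0.06  ]
vBR [0.4298 0.2599 0.06  ]
vBL [0.4649 0.374  0.06  ]
L [0.6127 0.1327 0.058 ]
R [ 0.5852 -0.0665  0.058 ]
BL [0.4876 0.1634 0.045 ]
BR [ 0.4571 -0.0627  0.045 ]
TL [0.7524 0.1318 0.045 ]
TR [ 0.7232 -0.0952  0.045 ]
fTL [ 0.5373 -0.2344  0.003 ]
fTR [ 0.5611 -0.3721  0.003 ]
uL [ 0.4615 -0.2441  0.045 ]
uR [ 0.4854 -0.3858  0.045 ]
```

```bash
cat >> h.py <<'E'
from scipy.spatial.transform import Rotation as R
def delta(p,yaw,roll=np.pi,pitch=0):
    s=observe();R0=R.from_euler("xyz",s["eef_rot"]);R1=R.from_euler("xyz",[roll,pitch,yaw])
    print("tool mm",(R0.inv().apply(np.asarray(p)-s["tcp_pos"])*1000).round(1),"rv",(R0.inv()*R1).as_rotvec().round(4),"t",round(s["t"],2))
def st():
    s=observe();print("t %.2f"%s["t"],"tcp",s["tcp_pos"].round(4),"rpy",s["eef_rot"].round(4),"F",s["force"].round(2),"w %.3f"%s["gripper_width"],"j",s["joints"].round(2))
E
python3 -c "
from h import *
delta([.502,.299,.15],3.597)"
```

```text
tool mm [-395.6 -219.4   80.9] rv [-1.300e-03 -4.000e-04 -7.451e-01] t 0.15
```

```bash
python3 -m inch '[[-396,-219,81,0,0,-0.745],[-396,-219,81,0,0,-0.745],[-396,-219,81,0,0,-0.745],[-396,-219,81,0,0,-0.745],[-396,-219,81,0,0,-0.745],[-396,-219,81,0,0,-0.745],[-396,-219,81,0,0,-0.745],[-396,-219,81,0,0,-0.745],[-396,-219,81,0,0,-0.745],[-396,-219,81,0,0,-0.745],[-396,-219,81,0,0,-0.745],[-396,-219,81,0,0,-0.745]]' -1; python3 - <<'E'
from h import *
st();cw=get_calibration("wrist");im=read_camera("wrist");cv2.imwrite("pics/w1.png",im)
ct=get_calibration("top");cv2.imwrite("pics/top1.png",read_camera("top"))
print(proj(cw,[.502,.299,.0925]),proj(cw,[.502,.299,.0675]))
E
```

```text
t: 1.35
tcp_pos: [0.5014, 0.3008, 0.1499]
eef_rot: [3.141, -0.001, -2.685]
force: [1.0, 0.5, -0.4]
gripper_width: 1.0
t 1.35 tcp [0.5014 0.3008 0.1499] rpy [ 3.1414e+00 -1.2000e-03 -2.6850e+00] F [ 0.98  0.49 -0.36] w 1.000 j [-0.55  0.53 -0.09  1.78  0.06  0.84  1.36]
[276.81896905 232.44492006] [277.02718705 221.82991134]
```

View pics/w1.png

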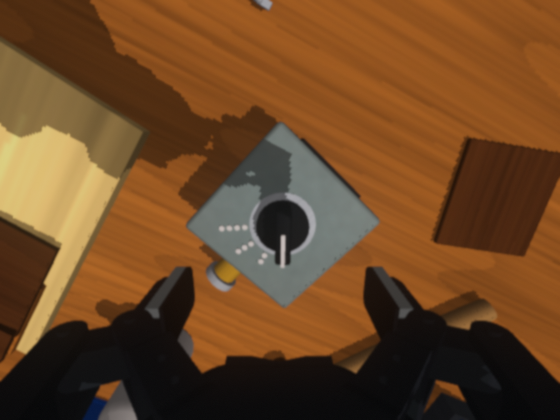

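Wrist view: the knob disc is centred at (282,224) and the bar runs vertically with its white end at (282,262). So the tool is already aligned with the bar.

```bash
python3 - <<'E'
from h import *
cw=get_calibration("wrist")
im=cv2.imread("pics/w1.png");g=cv2.cvtColor(im,cv2.COLOR_BGR2GRAY)
m=(g<28).astype(np.uint8)*255;m2=np.zeros_like(m);m2[190:268,245:320]=m[190:268,245:320]
cs,_=cv2.findContours(m2,cv2.RETR_EXTERNAL,cv2.CHAIN_APPROX_NONE);k=max(cs,key=cv2.contourArea);print(cv2.minEnclosingCircle(k),cv2.boundingRect(k))
cv2.imwrite("pics/w1c.png",cv2.resize(im[180:280,230:335],None,fx=5,fy=5,interpolation=cv2.INTER_CUBIC))
for p in((282,224),(283,235),(282,264)):print(ray(cw,p,.0675 if p[1]<230 else .0925).round(4))
delta([.501,.299,.072],3.597)
E
```

```text
((281.5, 225.8958282470703), 24.520715713500977) (260, 202, 33, 49)
[0.5016 0.3044 0.0675]
[0.5015 0.3049 0.0925]
[0.5228 0.3147 0.0925]
tool mm [ 1.1 -2.3 78.2] rv [ 0.0003 -0.0008  0.0032] t 1.45
```

View pics/w1c.png

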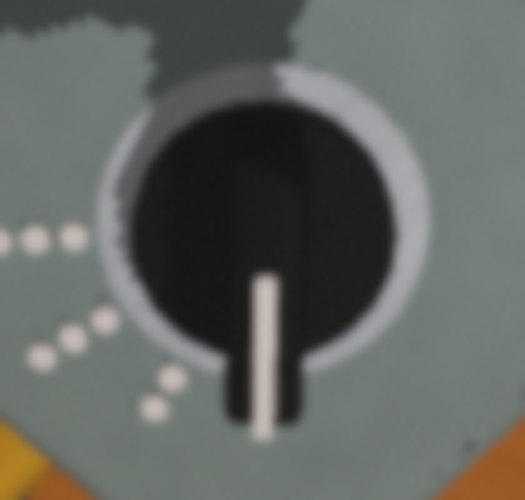

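```bash
python3 -m inch '[[-1,-1,40,0,0,0],[-1,-1,72,0,0,0],[-1,-1,78,0,0,0],[-1,-1,78,0,0,0]]' -1; python3 -m inch '[[0,0,0,0,0,0],[0,0,0,0,0,0],[0,0,0,0,0,0],[0,0,0,0,0,0],[0,0,0,0,0,0],[0,0,0,0,0,0],[0,0,0,0,0,0],[0,0,0,0,0,0],[0,0,0,0,0,0],[0,0,0,0,0,0]]' 1 30; python3 -c "
from h import *
st()
print(observe()['wrist_torque'])"
```

```text
t: 1.85
tcp_pos: [0.501, 0.302, 0.0718]
eef_rot: [3.141, -0.003, -2.681]
force: [0.4, -0.2, -0.5]
gripper_width: 1.005
t: 2.85
tcp_pos: [0.5006, 0.3035, 0.0725]
eef_rot: [3.139, -0.002, -2.68]
force: [-2.8, 2.8, 5.6]
gripper_width: 0.133
t 2.85 tcp [0.5006 0.3035 0.0725] rpy [ 3.1394e+00 -1.8000e-03 -2.6802e+00] F [-2.84  2.84  5.6 ] w 0.133 j [-0.56  0.64 -0.08  1.81  0.07  0.69  1.35]
[ 0.46628143  0.67027663 -0.06213911]
```

The opening of 0.133 matches the 12 mm bar, so it is gripped. Now I'll turn it 1.0 rad clockwise, which is +rz about the down-pointing tool axis.

```bash
python3 -m inch '[[0,0,0,0,0,0.1],[0,0,0,0,0,0.2],[0,0,0,0,0,0.3],[0,0,0,0,0,0.4],[0,0,0,0,0,0.5],[0,0,0,0,0,0.6],[0,0,0,0,0,0.7],[0,0,0,0,0,0.8],[0,0,0,0,0,0.9],[0,0,0,0,0,1.0],[0,0,0,0,0,1.0],[0,0,0,0,0,1.0]]'; python3 -m inch '[[0,0,0,0,0,0],[0,0,0,0,0,0],[0,0,0,0,0,0],[0,0,0,0,0,0],[0,0,-80,0,0,0],[0,0,-80,0,0,0],[0,0,-80,0,0,0]]' -1; python3 - <<'E'
from h import *
st();im=read_camera("wrist");cw=get_calibration("wrist");cv2.imwrite("pics/w2.png",im)
E
```

```text
t: 4.05
tcp_pos: [0.5006, 0.3069, 0.0726]
eef_rot: [3.138, -0.004, 2.605]
force: [1.4, 7.9, -5.0]
gripper_width: 0.132
t: 4.75
tcp_pos: [0.5036, 0.3076, 0.1571]
eef_rot: [3.131, -0.0, 2.604]
force: [0.7, -0.0, -0.9]
gripper_width: 1.007
t 4.75 tcp [0.5036 0.3076 0.1571] rpy [ 3.1306e+00 -1.0000e-04  2.6041e+00] F [ 0.69 -0.03 -0.91] w 1.007 j [-0.78  0.52  0.21  1.78 -0.14  0.84  0.53]
```

View pics/w2.png

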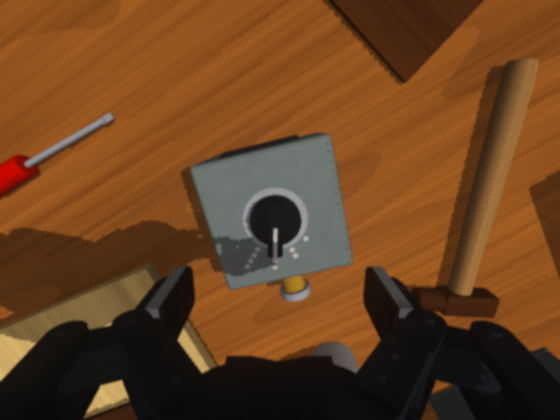

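The pointer at (275,262) now lines up with the three-dot group. One and two dots, at (305,239) and (293,251), are on its right, and four dots, at (250,258), is on its left. Next is the flashing.

```bash
python3 -c "
from h import *
delta([.474,-.316,.16],1.742)"
```

```text
tool mm [-294.6 -549.6  -10. ] rv [ 0.0066 -0.005   0.8624] t 4.8
```

```bash
python3 -m inch '[[-295,-550,-10,0.0066,-0.005,0.8624],[-295,-550,-10,0.0066,-0.005,0.8624],[-295,-550,-10,0.0066,-0.005,0.8624],[-295,-550,-10,0.0066,-0.005,0.8624],[-295,-550,-10,0.0066,-0.005,0.8624],[-295,-550,-10,0.0066,-0.005,0.8624],[-295,-550,-10,0.0066,-0.005,0.8624],[-295,-550,-10,0.0066,-0.005,0.8624],[-295,-550,-10,0.0066,-0.005,0.8624],[-295,-550,-10,0.0066,-0.005,0.8624],[-295,-550,-10,0.0066,-0.005,0.8624],[-295,-550,-10,0.0066,-0.005,0.8624]]' -1; python3 -m inch '[[0,-38,0,0,0,0],[0,-38,0,0,0,0],[0,-38,0,0,0,0]]';python3 - <<'E'
from h import *
st();cw=get_calibration("wrist");cv2.imwrite("pics/w3.png",read_camera("wrist"));cv2.imwrite("pics/top3.png",read_camera("top"))
delta([.474,-.316,.16],1.742)
E
```

```text
t: 6.0
tcp_pos: [0.4739, -0.2946, 0.1586]
eef_rot: [-3.14, -0.001, 1.742]
force: [0.5, 0.6, 0.9]
gripper_width: 1.0
t: 6.3
tcp_pos: [0.4348, -0.301, 0.1576]
eef_rot: [-3.138, -0.003, 1.74]
force: [-0.4, -0.4, -0.2]
gripper_width: 0.998
t 6.30 tcp [ 0.4348 -0.301   0.1576] rpy [-3.1380e+00 -2.6000e-03  1.7395e+00] F [-0.43 -0.36 -0.18] w 0.998 j [ 0.12  0.47  0.51  1.94 -0.31  0.81  0.98]
tool mm [-22.1  33.9  -2. ] rv [-0.002  -0.0019  0.0011] t 6.4
```

View pics/w3.png

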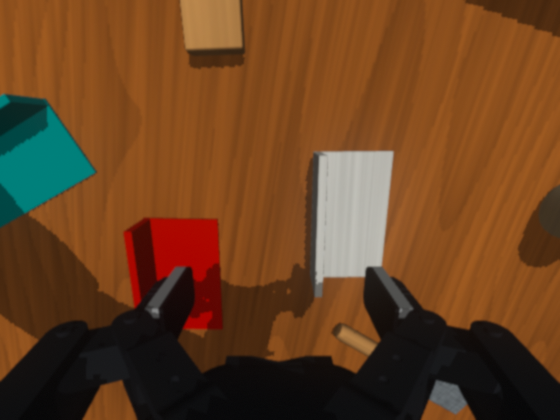

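The wrist view shows the silver strip: tuck edge from (392,151) to (384,276), upstand top strip from (321,153) to about (319,296). The red lookalike is clear of it at the lower left.

```bash
python3 - <<'E'
from h import *
cw=get_calibration("wrist");im=cv2.imread("pics/w3.png")
cv2.imwrite("pics/w3c.png",cv2.resize(im[140:310,295:405],None,fx=3.5,fy=3.5,interpolation=cv2.INTER_CUBIC))
A=ray(cw,(392,151),.003);B=ray(cw,(384,276.5),.003);print(A.round(4),B.round(4),((A+B)/2).round(4),np.linalg.norm(A-B),np.arctan2(-(A-B)[0],(A-B)[1]))
C=ray(cw,(321,152.5),.045);D=ray(cw,(319,297),.045);print(C.round(4),D.round(4),((C+D)/2).round(4),np.linalg.norm(C-D),np.arctan2(-(C-D)[0],(C-D)[1]))
E
```

```text
[ 0.5404 -0.2297  0.003 ] [ 0.5713 -0.3668  0.003 ] [ 0.5559 -0.2982  0.003 ] 0.1405200860832714 0.22178753824728947
[ 0.4642 -0.2411  0.045 ] [ 0.4928 -0.3806  0.045 ] [ 0.4785 -0.3108  0.045 ] 0.1423744511257448 0.20164599288191204
```

View pics/w3c.png

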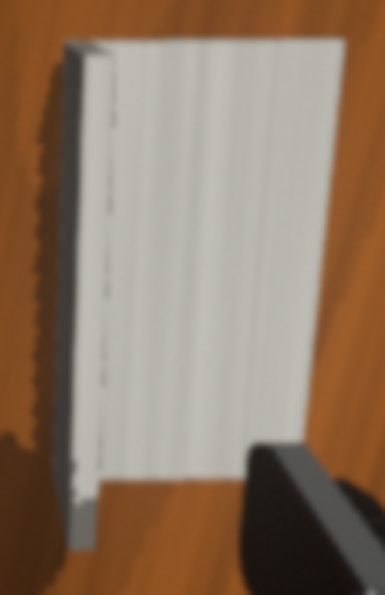

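```bash
python3 -c "
from h import *
delta([.477,-.313,.016],1.77)"
```

```text
tool mm [-20.   37.6 142. ] rv [-0.002  -0.002  -0.0269] t 6.4
```

```bash
python3 -m inch '[[-20,37.5,0,0,0,-0.027],[-20,37.5,0,0,0,-0.027],[-20,37.5,48,0,0,-0.027],[-20,37.5,96,0,0,-0.027],[-20,37.5,130,0,0,-0.027],[-20,37.5,142,0,0,-0.027],[-20,37.5,142,0,0,-0.027]]' -1; python3 -m inch '[[0,0,0,0,0,0],[0,0,0,0,0,0],[0,0,0,0,0,0],[0,0,0,0,0,0],[0,0,0,0,0,0],[0,0,0,0,0,0],[0,0,0,0,0,0],[0,0,0,0,0,0],[0,0,0,0,0,0],[0,0,0,0,0,0]]' 1 60; python3 -c "
from h import *
st()"
```

```text
t: 7.1
tcp_pos: [0.4766, -0.3119, 0.0147]
eef_rot: [-3.138, -0.004, 1.771]
force: [-0.2, 0.3, 0.3]
gripper_width: 1.001
t: 8.1
tcp_pos: [0.4769, -0.3122, 0.0153]
eef_rot: [-3.138, -0.003, 1.771]
force: [-1.1, 0.2, 6.2]
gripper_width: 0.084
t 8.10 tcp [ 0.4769 -0.3122  0.0153] rpy [-3.1384 -0.0034  1.7714] F [-1.12  0.17  6.17] w 0.084 j [ 0.23  0.75  0.37  1.88 -0.45  0.6   1.09]
```

Gripped: an opening of 0.084 is about 7–8 mm. Now I'll lift it and move to a point in front of the shingle.

```bash
python3 -m inch '[[0,0,-40,0,0,0],[0,0,-90,0,0,0],[0,0,-105,0,0,0],[0,0,-105,0,0,0],[0,0,-105,0,0,0]]'; python3 -c "
from h import *
st()
delta([.490,.049,.125],1.435)"
```

```text
t: 8.6
tcp_pos: [0.4767, -0.3116, 0.1191]
eef_rot: [-3.137, -0.005, 1.772]
force: [-0.1, -0.3, -1.4]
gripper_width: 0.085
t 8.60 tcp [ 0.4767 -0.3116  0.1191] rpy [-3.1373 -0.0049  1.7718] F [-0.05 -0.28 -1.42] w 0.085 j [ 0.15  0.59  0.47  1.86 -0.37  0.79  1.02]
tool mm [350.7  85.   -4.5] rv [-0.0051 -0.0041  0.3368] t 8.6
```

```bash
python3 -m inch '[[40,10,-5,0,0,0.04],[80,20,-5,0,0,0.08],[120,30,-5,0,0,0.12],[160,40,-5,0,0,0.16],[200,50,-5,0,0,0.2],[240,60,-5,0,0,0.24],[280,70,-5,0,0,0.28],[320,80,-5,-0.004,-0.004,0.32],[350,85,-5,-0.005,-0.004,0.337],[350,85,-5,-0.005,-0.004,0.337],[350,85,-5,-0.005,-0.004,0.337]]'; python3 - <<'E'
from h import *
st();cw=get_calibration("wrist");cv2.imwrite("pics/w4.png",read_camera("wrist"));cv2.imwrite("pics/top4.png",read_camera("top"));cv2.imwrite("pics/side4.png",read_camera("side")[120:260,220:420].repeat(3,0).repeat(3,1))
np.save("cw4.npy",cw["pose"])
E
```

```text
t: 9.7
tcp_pos: [0.4887, 0.0485, 0.1238]
eef_rot: [-3.138, 0.002, 1.437]
force: [0.5, -1.0, -1.5]
gripper_width: 0.081
t 9.70 tcp [0.4887 0.0485 0.1238] rpy [-3.1385e+00  1.8000e-03  1.4369e+00] F [ 0.48 -1.02 -1.49] w 0.081 j [-0.64  0.49  0.57  2.06 -0.4   0.71  0.05]
```

View pics/w4.png

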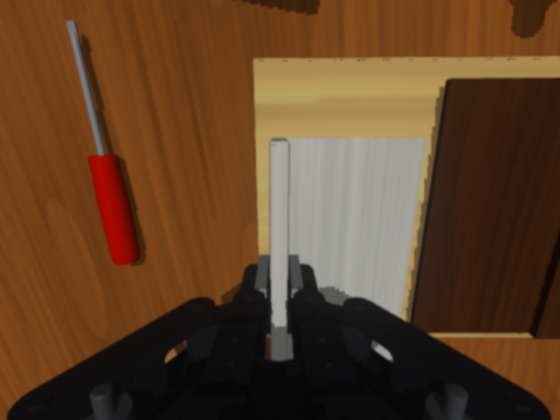

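View pics/top4.png

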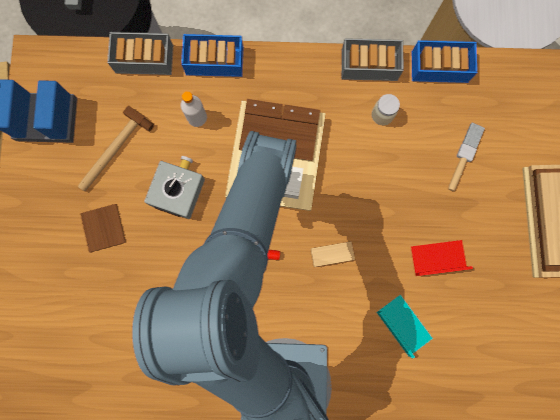

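View pics/side4.png

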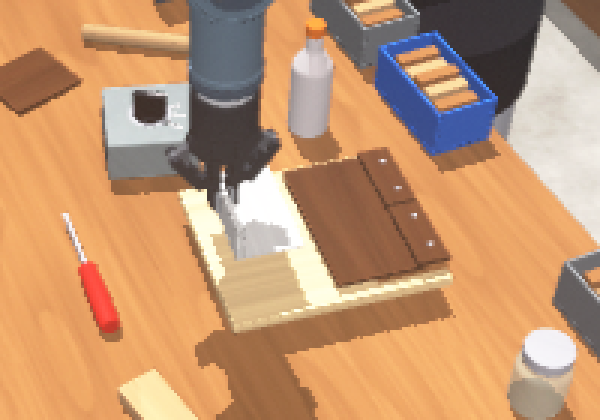

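Wrist view: tuck edge from (423,139) to (405,320), shingle free edge from (448,78) to (412,335). I'll ray-cast both for relative pose.

```bash
python3 - <<'E'
from h import *
cw=get_calibration("wrist");im=cv2.imread("pics/w4.png")
cv2.imwrite("pics/w4c.png",cv2.resize(im[50:345,385:465],None,fx=3,fy=2,interpolation=cv2.INTER_CUBIC))
def line(a,b,z):
    A=ray(cw,a,z);B=ray(cw,b,z);return A.round(4),B.round(4),np.arctan2(-(A-B)[0],(A-B)[1]).round(4),np.linalg.norm(A-B).round(4)
print("tuck",line((423,139),(405,320),.1115))
print("upst",line((279,139),(282,360),.1535))
# fit shingle free edge (dark-top boundary) and tuck edge per row
g=cv2.cvtColor(im,cv2.COLOR_BGR2GRAY).astype(float);hsv=cv2.cvtColor(im,cv2.COLOR_BGR2HSV)
pts=[];pt2=[]
for r in range(100,320,5):
    row=g[r,395:470]
    d=np.where(row<75)[0]
    if len(d):pts.append((395+d[0],r))
for r in range(150,300,5):
    w=np.where((hsv[r,300:440,1]<40)&(g[r,300:440]>140))[0]
    if len(w):pt2.append((300+w[-1],r))
for n,P,z in(("sh",pts,.055),("tuck",pt2,.1115)):
    P=np.array(P,float);f=np.polyfit(P[:,1],P[:,0],1);res=np.polyval(f,P[:,1])-P[:,0];ok=abs(res)<3;f=np.polyfit(P[ok,1],P[ok,0],1)
    print(n,f,ok.sum(),len(P),line((np.polyval(f,100),100),(np.polyval(f,300),300),z))
for z in(.045,.052,.058):print(z,ray(cw,(448,79),z),ray(cw,(411,335),z))
E
```

```text
tuck (array([0.5738, 0.1041, 0.1115]), array([ 0.5635, -0.0057,  0.1115]), np.float64(-0.0939), np.float64(0.1103))
upst (array([0.5002, 0.116 , 0.1535]), array([0.4875, 0.0136, 0.1535]), np.float64(-0.1229), np.float64(0.1031))
sh [-1.50049331e-01  4.57180691e+02] 44 44 (array([0.6131, 0.1223, 0.055 ]), array([ 0.5924, -0.0325,  0.055 ]), np.float64(-0.1326), np.float64(0.1562))
tuck [-1.44071190e-01  4.44722506e+02] 30 30 (array([0.5773, 0.1226, 0.1115]), array([0.5615, 0.0092, 0.1115]), np.float64(-0.1382), np.float64(0.1145))
0.045 [0.62204649 0.13565532 0.045     ] [ 0.59560149 -0.07669769  0.045     ]
0.052 [0.61821951 0.13517612 0.052     ] [ 0.59260874 -0.07047804  0.052     ]
0.058 [0.61493925 0.13476538 0.058     ] [ 0.59004353 -0.0651469   0.058     ]
```

View pics/w4c.png

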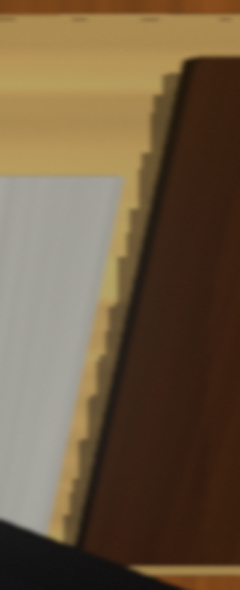

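The tuck edge (yaw −0.138) and the shingle edge (−0.13) are parallel. The gap ahead is about 37 mm and the lateral offset about −5 mm. I'll go down onto the bare board in small steps.

```bash
python3 -m inch '[[0,0,40,0,0,0],[0,0,56,0,0,0],[0,0,58,0,0,0],[0,0,58,0,0,0]]'; python3 -c "
from h import *
st()"; python3 -m inch '[[0,0,2,0,0,0],[0,0,2,0,0,0],[0,0,3,0,0,0],[0,0,3,0,0,0]]';python3 -c "
from h import *
st()"
```

```text
t: 10.25
tcp_pos: [0.4894, 0.0453, 0.0668]
eef_rot: [-3.14, 0.002, 1.431]
force: [0.3, 0.1, -1.3]
gripper_width: 0.083
t 10.25 tcp [0.4894 0.0453 0.0668] rpy [-3.1399e+00  1.9000e-03  1.4307e+00] F [ 0.3   0.1  -1.28] w 0.083 j [-0.57  0.59  0.49  2.08 -0.49  0.59  0.12]
t: 10.65
tcp_pos: [0.4897, 0.0455, 0.0641]
eef_rot: [-3.14, 0.002, 1.431]
force: [-0.1, 0.5, -0.8]
gripper_width: 0.087
t 10.65 tcp [0.4897 0.0455 0.0641] rpy [-3.1405e+00  1.6000e-03  1.4309e+00] F [-0.15  0.46 -0.83] w 0.087 j [-0.57  0.59  0.48  2.08 -0.49  0.58  0.13]
```

```bash
python3 -m inch '[[0,0,1,0,0,0],[0,0,1,0,0,0],[0,0,1,0,0,0]]';python3 -m inch '[[0,0,1,0,0,0],[0,0,1,0,0,0],[0,0,1,0,0,0]]'; python3 -m inch '[[0,0,1,0,0,0],[0,0,1,0,0,0],[0,0,1,0,0,0]]'; python3 -m inch '[[0,0,1,0,0,0],[0,0,1,0,0,0],[0,0,1,0,0,0]]'
```

```text
t: 10.95
tcp_pos: [0.4897, 0.0455, 0.0631]
eef_rot: [-3.14, 0.002, 1.431]
force: [-0.4, -0.3, -1.7]
gripper_width: 0.088
t: 11.25
tcp_pos: [0.4896, 0.0455, 0.062]
eef_rot: [-3.14, 0.002, 1.431]
force: [0.4, -0.2, -1.3]
gripper_width: 0.082
t: 11.55
tcp_pos: [0.4895, 0.0455, 0.061]
eef_rot: [-3.14, 0.002, 1.431]
force: [0.9, 0.4, -1.9]
gripper_width: 0.082
t: 11.85
tcp_pos: [0.4897, 0.0453, 0.0603]
eef_rot: [-3.14, 0.001, 1.431]
force: [-1.6, -1.2, 4.9]
gripper_width: 0.075
```

```bash
python3 -m inch '[[0,0,-0.6,0,0,0],[0,0,-0.6,0,0,0],[0,0,-0.6,0,0,0]]'; python3 - <<'E'
from h import *
st();im=read_camera("wrist");cw=get_calibration("wrist");cv2.imwrite("pics/w5.png",im)
cv2.imwrite("pics/w5c.png",cv2.resize(im[50:345,250:500],None,fx=2.4,fy=2,interpolation=cv2.INTER_CUBIC))
sd=read_camera("side");cv2.imwrite("pics/s5.png",cv2.resize(sd[160:245,270:380],None,fx=6,fy=6,interpolation=cv2.INTER_CUBIC))
E
```

```text
t: 12.15
tcp_pos: [0.4896, 0.0454, 0.0607]
eef_rot: [-3.14, 0.002, 1.431]
force: [-0.2, 0.6, -1.4]
gripper_width: 0.081
t 12.15 tcp [0.4896 0.0454 0.0607] rpy [-3.1403e+00  1.6000e-03  1.4308e+00] F [-0.23  0.63 -1.41] w 0.081 j [-0.56  0.6   0.48  2.08 -0.49  0.58  0.13]
```

View pics/w5c.png

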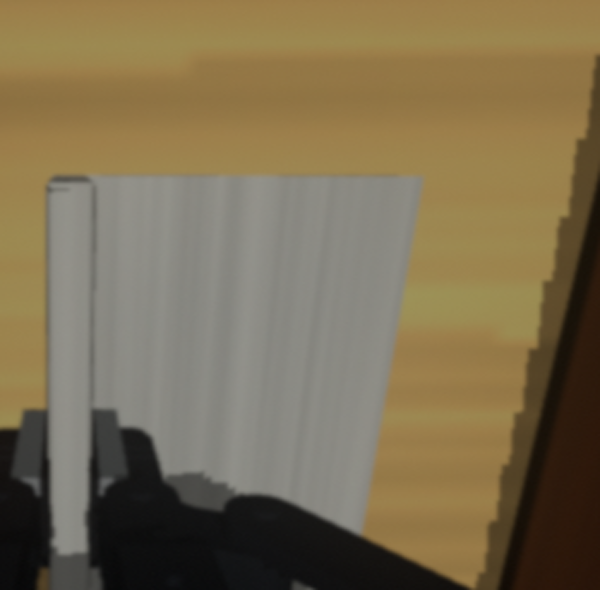

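View pics/s5.png

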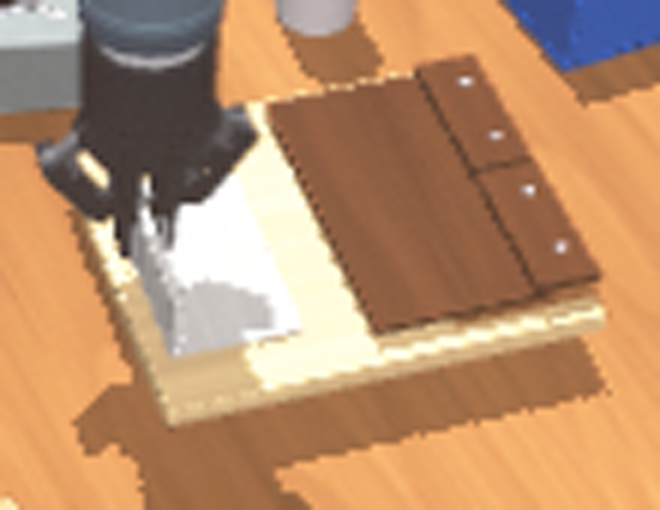

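The strip is flat on the board and parallel to the shingle. Crop pixels: tuck edge from (422,177) to (362,530), shingle edge from (600,170) to (500,590). I'll work out the distance.

```bash
python3 - <<'E'
from h import *
cw=get_calibration("wrist")
f=lambda X,Y:(250+X/2.4,50+Y/2)
a=[ray(cw,f(422,177),.0485),ray(cw,f(362,530),.0485)]
im=cv2.imread("pics/w5.png");g=cv2.cvtColor(im,cv2.COLOR_BGR2GRAY)
P=[]
for r in range(80,340,8):
    row=g[r,440:556];d=np.where(row<45)[0]
    if len(d):P.append((440+d[0],r))
P=np.array(P);ft=np.polyfit(P[:,1],P[:,0],1);print(abs(np.polyval(ft,P[:,1])-P[:,0]).max())
b=[ray(cw,(np.polyval(ft,r),r),.052) for r in(100,330)]
for L in(a,b):
    d=L[0]-L[1];print(L[0].round(4),L[1].round(4),"yaw",np.arctan2(-d[0],d[1]).round(4))
d=(b[0]-b[1])[:2];d/=np.linalg.norm(d);n=np.array([d[1],-d[0]])
for q in a:print("dist",np.dot(b[0][:2]-q[:2],n))
E
```

```text
0.6194295900180009
[0.5749 0.1029 0.0485] [ 0.5605 -0.0022  0.0485] yaw -0.1363
[0.612 0.116 0.052] [ 0.5953 -0.0154  0.052 ] yaw -0.1261
dist 0.03514737141617244
dist 0.03623721890935876
```

The gap is about 36 mm by both routes, so I'll slide forward 73 mm in total. The first stage goes to just past the edge, watching forces.

```bash
python3 -m inch '[[0,8,0,0,0,0],[0,16,0,0,0,0],[0,24,0,0,0,0],[0,30,0,0,0,0],[0,34,0,0,0,0],[0,38,0,0,0,0],[0,42,0,0,0,0],[0,44,0,0,0,0],[0,44,0,0,0,0]]'; python3 - <<'E'
from h import *
st();im=read_camera("wrist")
sd=read_camera("side");cv2.imwrite("pics/s6.png",np.hstack([cv2.resize(sd[160:245,270:380],(440,340),interpolation=cv2.INTER_CUBIC),cv2.resize(im[50:345,250:500],(288,340))]))
E
```

```text
t: 13.15
tcp_pos: [0.5335, 0.0391, 0.0607]
eef_rot: [-3.141, 0.002, 1.431]
force: [0.5, -0.9, -1.5]
gripper_width: 0.083
t 13.15 tcp [0.5335 0.0391 0.0607] rpy [-3.1407e+00  1.6000e-03  1.4306e+00] F [ 0.46 -0.94 -1.54] w 0.083 j [-0.52  0.65  0.48  1.97 -0.49  0.64  0.14]
```

View pics/s6.png

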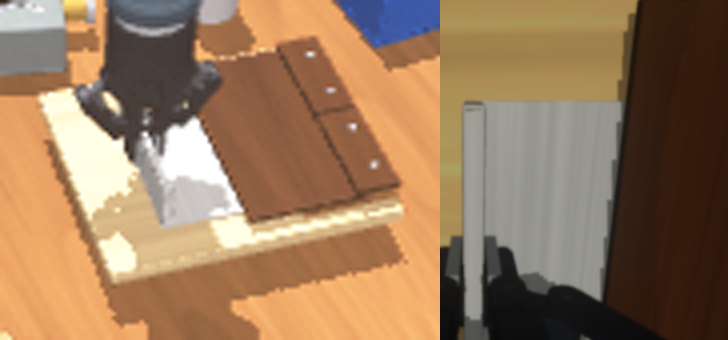

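The tuck edge is now under the shingle (side view around (225,180)). Contact forces are nil and the shingle is undisturbed. Continuing another 29 mm.

```bash
python3 -m inch '[[0,5,0,0,0,0],[0,10,0,0,0,0],[0,15,0,0,0,0],[0,20,0,0,0,0],[0,25,0,0,0,0],[0,29,0,0,0,0],[0,29,0,0,0,0],[0,29,0,0,0,0]]'; python3 -m inch '[[0,0,1,0,0,0],[0,0,1,0,0,0],[0,0,1,0,0,0]]';python3 -m inch '[[0,0,1,0,0,0],[0,0,1,0,0,0],[0,0,1,0,0,0]]'; python3 -c "
from h import *
st()"
```

```text
t: 14.05
tcp_pos: [0.5621, 0.035, 0.0607]
eef_rot: [-3.141, 0.002, 1.43]
force: [0.1, -0.0, -1.7]
gripper_width: 0.083
t: 14.35
tcp_pos: [0.5621, 0.035, 0.0603]
eef_rot: [-3.141, 0.001, 1.43]
force: [-1.8, -0.6, 6.7]
gripper_width: 0.08
t: 14.65
tcp_pos: [0.5621, 0.0349, 0.0603]
eef_rot: [-3.141, 0.0, 1.43]
force: [-3.3, -0.8, 9.7]
gripper_width: 0.081
t 14.65 tcp [0.5621 0.0349 0.0603] rpy [-3.1411e+00  3.0000e-04  1.4297e+00] F [-3.33 -0.8   9.72] w 0.081 j [-0.5   0.69  0.48  1.9  -0.49  0.67  0.14]
```

```bash
python3 -m inch '[[0,0,2,0,0,0],[0,0,2,0,0,0],[0,0,2,0,0,0],[0,0,2,0,0,0],[0,0,2,0,0,0],[0,0,2,0,0,0]]'; python3 - <<'E'
from h import *
st();im=read_camera("wrist");cw=get_calibration("wrist")
sd=read_camera("side");cv2.imwrite("pics/s7.png",np.hstack([cv2.resize(sd[130:245,250:380],(480,425),interpolation=cv2.INTER_CUBIC),cv2.resize(im[50:345,250:500],(288,425))]))
cv2.imwrite("pics/w7.png",im);cv2.imwrite("pics/top7.png",cv2.resize(read_camera("top")[80:230,130:340],None,fx=3.5,fy=3.5))
st()
# visible leg: distance shingle edge to TCP
g=cv2.cvtColor(im,cv2.COLOR_BGR2GRAY)
for r in(110,150,200,250):
    row=g[r,300:556];d=np.where(row<45)[0];print(r,300+d[0] if len(d) else None)
E
```

```text
t: 15.25
tcp_pos: [0.5621, 0.035, 0.0603]
eef_rot: [-3.141, -0.001, 1.429]
force: [-6.4, 0.4, 22.0]
gripper_width: 0.086
t 15.25 tcp [0.5621 0.035  0.0603] rpy [-3.1409e+00 -1.3000e-03  1.4294e+00] F [-6.44  0.4  22.05] w 0.086 j [-0.5   0.69  0.48  1.9  -0.49  0.67  0.14]
t 15.40 tcp [0.5621 0.035  0.0603] rpy [-3.1409e+00 -1.3000e-03  1.4294e+00] F [-6.76  0.21 20.77] w 0.084 j [-0.5   0.69  0.48  1.9  -0.49  0.67  0.14]
110 355
150 353
200 350
250 347
```

View pics/s7.png

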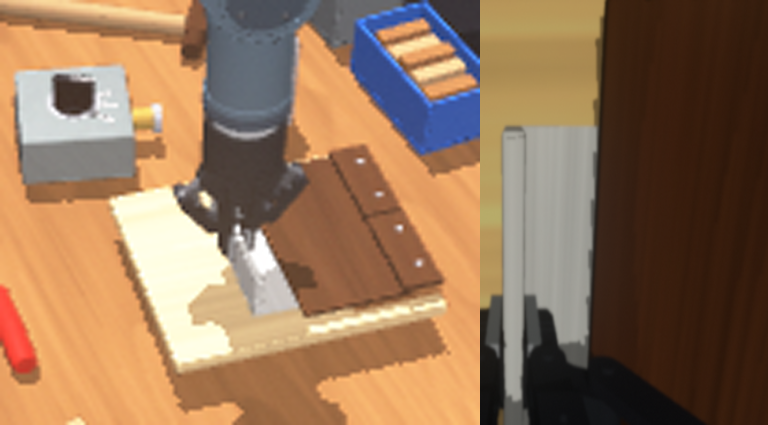

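View pics/top7.png

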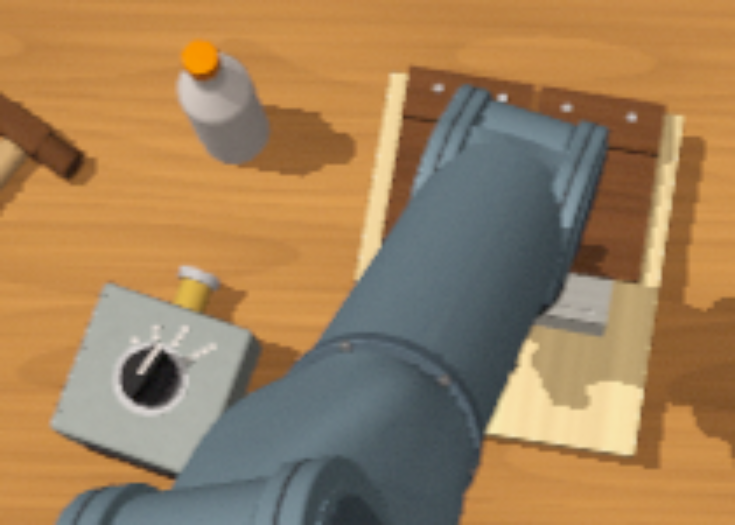

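Everything agrees:
- **Depth:** about 37–38 mm, against the 25 mm needed and the backing at 50 mm.
- **Strip:** pressed flat with about 21 N.
- **Shingle:** its edge is straight and down.
- **Knob:** pointer at three dots (top crop: pointer direction 0.64 rad, three-dot group 0.61).

Handing in.

```bash
python3 -c "
from h import *
st();print(finish_job());st()"
```

```text
t 15.40 tcp [0.5621 0.035  0.0603] rpy [-3.1409e+00 -1.3000e-03  1.4294e+00] F [-6.76  0.21 20.77] w 0.084 j [-0.5   0.69  0.48  1.9  -0.49  0.67  0.14]
the job is handed in; nothing more can be done
None
the job is handed in; nothing more can be done
```

I turned the vacuum knob from one dot to three dots, then picked up the silver flashing strip by its upstand and slid it under the shingle. I handed the job in while still holding the strip and pressing it down; no verdict was reported.

Last checks, at 15.4 s of the 58 s allowed:
- **Knob:** the top picture shows the pointer at about 0.64 rad, with the three-dot group at 0.61.
- **Tuck depth:** about 37–38 mm by two routes, against the 25 mm needed; the strip sits roughly 5 mm off the shingle's centre sideways. I worked the depth out from the measured gap and the distance moved, because the edge itself is hidden under the shingle.
- **Press:** about 21 N downward. A sideways force of about 6.5 N appeared with it; I took this as friction from pressing.
- **Strip:** the tool tilt was within 0.002 rad and the grip reading had not changed, so the strip is flat and held.
- **Shingle and bystanders:** the shingle looked down and undisturbed. I saw no bystander moved, though the last pictures did not show all of them.

No check failed. The wrist and top cameras differed by 3–5 mm on some positions, well inside the margins.

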